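# Load the grinding jar and balance its lid

## Task

Lower the white grinding ball gently into the deep steel jar, right down to its floor, and let go of it. Then take the jar's hinged lid by its pull bar, swing it slowly up from where it leans back to its upright balance point, where it would tip neither way, and finish while still holding it quite still there, the bar gripped between the fingers, so that the hinge stay can be fitted. Never let the lid fall either way, and leave the bottles and the cream jar around the work where they are.

Things in the scene. Friction and masses are not known exactly. Their poses are not given: they have to be found in the camera images.
- jar: steel grinding jar, fixed to the worktop: an open round pot, 124 mm outside and 116 mm inside diameter, upright on a round grey foot of 136 mm diameter and 12 mm height, which reaches 91 mm out below the hinge. Origin on the worktop under the pot's centre. Its +x axis points from the pot's centre to the hinge side (ahead and to the left). The rim is 72 mm and the inner floor 18 mm above the worktop (54 mm deep)
- jar_floor (a point): centre of the pot's flat inner floor, 18 mm above the worktop; axes as the jar's
- lid (a joint): hinge of the jar's lid (a steel disc 126 mm across, 8 mm thick, about 0.25 kg, mass varies), in rad: 0 is shut flat on the pot, 1.571 is standing straight up, 1.92 is leaning back on its stop, where it starts. The hinge turns freely and the lid's weight lies in its mid-plane, which passes through the hinge axis, so it balances at 1.571; it falls back above this and shut below it
- lid_hinge (a point): middle of the hinge axis, 70 mm along the jar's +x from the pot's centre and 78 mm above the worktop; the axis lies along the jar's y. Turns with the lid
- lid_bar (a point): middle of the lid's pull bar, the place to grip: a round bar of 12 mm diameter parallel to the hinge axis, 155 mm from it, 84 mm long over all, with 54 mm clear between its two 8 mm posts and 16 mm clear between bar and disc edge. At joint value q it lies 155 mm * -cos(q) along the jar's +x and 155 mm * sin(q) up from the hinge
- ball: white ceramic grinding ball, 40 mm diameter, about 0.15 kg (mass varies), lying on the stand; its origin is a point of its surface and turns with it
- ball_center (a point): centre of the ball, 34 mm above the worktop at the start
- stand: black rubber cup stand fixed to the worktop, 33 mm diameter, 19 mm high, narrower than the ball, which lies on its 14 mm high floor inside a low rim. Origin on the worktop under its centre
- monitor: computer monitor, fixed, standing beyond the jar to the left: keep clear of it. Its panel is 530 mm wide along its y axis and 60 mm thick, from 120 to 470 mm above the worktop; origin on the worktop in the middle of its foot, the screen faces its -x
- cream: bystander: white cream jar with a broad screw lid, 78 mm diameter, 84 mm high, loose; origin at the centre of its underside, z up
- brown: bystander: small brown bottle with a black cap, 42 mm diameter, 90 mm high, loose; origin at the centre of its underside, z up
- vial: bystander: small clear empty bottle, 32 mm diameter, 70 mm high, loose; origin at the centre of its underside, z up

How it is judged:
On the way:
1. the ball lies in the jar, let go, while the lid still leans back (horizontal distance between ball_center and jar_floor below 0.045 m and z of ball_center in the frame of jar_floor below 0.03 m and contact force between the fingers and ball below 0.05 N and value of joint lid above 1.75 rad), for 0.2 s.
At the end, for the whole second after the job is handed in: The ball lies on the jar's floor, not touched by the fingers. The lid stands within 0.07 rad (4 degrees) of its upright balance point (1.571), still (under 0.1 rad/s), touched by the gripper fingers with more than 0.5 N (horizontal distance between ball_center and jar_floor below 0.045 m and z of ball_center in the frame of jar_floor below 0.03 m and contact force between the fingers and ball below 0.05 N and value of joint lid between 1.501 and 1.641 rad and velocity of joint lid between -0.1 and 0.1 rad/s and contact force between the fingers and lid above 0.5 N); the arm keeps its last pose, push and grip.
It fails at once if the lid falls or is swung past its balance point towards shut (below 1.3 rad) (value of joint lid below 1.3 rad).
It fails at once if the lid falls or is flung (over 2.5 rad/s) (velocity of joint lid above 2.5 rad/s or velocity of joint lid below -2.5 rad/s).
It fails at once if the ball is dropped into the jar (over 0.45 m/s between the rim and the floor, a fall of 10 mm) (horizontal distance between ball_center and jar_floor below 0.058 m and z of ball_center in the frame of jar_floor below 0.054 m and linear speed of ball above 0.45 m/s).
It fails at once if the ball is pressed or knocked hard against the jar (over 30 N) (contact force between ball and jar above 30 N).
It fails at once if a bystander is moved more than 20 mm or tipped (distance of any of cream, brown, vial from where it was at the start of the episode above 0.02 m or angle between any of cream, brown, vial's own z axis and vertical above 0.3 rad).
It also fails if it takes over 58 s, if anything falls off the work surface, if the arm or the gripper's body presses on something with over 40 N, if the wrist force passes 120 N, or if a joint passes its speed limit or range.

## Robot

A 7-joint arm with a two-finger parallel gripper is mounted at the origin on a cart in front of the work surface, level with it; the furniture and walls round the work are solid. World frame = base frame: x ahead of the robot, y to its left, z up, the work surface at z = 0. Lengths are in m, angles in rad, forces in N, time in s.
With the tool pointing down it reaches from about 0.4 to 0.85 m from the base axis. Payload 4.5 kg.
Tool frame: the origin (TCP) lies at the very end of the fingers, on their centre line; the grasp point (between the pads) lies 19 mm behind it (ctrl.tcp_to_grasp is the distance from the TCP to the grasp point, in m); z points along the fingers, y is the line along which they close (so a half turn about z gives the same grasp; the last joint's range is limited). The gripper opens to 85 mm and grips with 20 to 120 N. Pads are 22 mm wide; open, the fingers measure 114 mm over their backs; the gripper's body (76 mm by 85 mm) begins 54 mm behind the grasp point. The pads swing forward as they close: fully open they stand 13 mm farther back than shut.
Start: joints at [1.233, 0.689, -0.195, 1.565, 0.157, 0.902, -0.215], TCP at [0.227, -0.582, 0.231] pointing down, gripper open.
Joint ranges: [-3.01, 3.01], [-0.46, 2.08], [-1.47, 1.51], [0.13, 2.56], [-1, 4.14], [0.04, 2.09], [-2.66, 2.66]. Speed limits (rad/s): [2.57, 2.57, 3.14, 3.14, 3.14, 3.14, 3.14].

## Interface

Orientations are given as a unit quaternion [w, x, y, z].
In Python, from station import ctrl, viewer, ticket gives the robot as it stands.
- The arm moves only by the tool carry_out, never from a script. Its argument "motion" is a list of rows, each a list of 7 numbers: the shift along the world's x, y, z in mm, then the turn, a rotation vector about the world's x, y, z in rad, then the opening, from 0 (shut) to 1 (fully open). A call has 1 to 5 rows; each row shifts and turns the commanded pose from where the row before left it; what a row does not reach is not made up. A row lasts 1/10 s, in which the tool goes at most 50 mm and 8.59 degrees, less where a joint would pass 70% of its speed; a pose out of reach is approached as far as the arm can. A call with a gripper value outside its range is refused whole. The fingers move at their own pace and stop on an object; "squeeze" is the grip in N (left out, the last holds). Time passes only in rows, so rows that do not move let the fingers close. It gives the time, the measured TCP pose, the force, the opening and the grip force at its end, in the units of the state.
- ctrl.get_state(): the state, without advancing time (a new reading comes with each control period).
- viewer.capture(name): name is "scene" or "top" or "wrist"; returns the picture (384x512x3 uint8, red, green, blue); there is no depth.
- viewer.camera_model(name): a dict with "vfov" (degrees; the focal length in pixels is half the picture's height over the tangent of half this angle, whatever the lens; pixels are square), "cx", "cy" (the principal point, pixels), "T" (4x4, takes a point from camera to world coordinates). Camera axes: x right, y down, z forward; pixel columns grow to the right and rows downward; lengths in m; the calibration is good to about 2 mm. A picture is of the moment at which its call begins: read the wrist's pose just before it. camera_model takes no time and is no camera call; for the wrist camera it gives the pose at the moment of the call.
- ticket.close_job(): hands the job in; it is judged then, once.
The state is a dict: "time": time; "q": joint angles; "qvel": joint speeds; "tau": joint torques, N m; "tool_pos": TCP position; "tool_rot": TCP orientation; "wrist_force": force on the tool from outside, world axes, zero at the start; "wrist_torque": the same for the moment, N m; "width": finger opening in m; "finger_force": force on a finger pad.
Only numpy, scipy, OpenCV 4.12 (cv2) and the standard library are available. Lean on these libraries where they do the work, as an engineer would, in place of code of your own. Each camera call takes 0.05 s, during which the arm holds its last target. There are 200 camera calls.

## Working session

There is one attempt and no reset: what is moved stays moved. The work goes in short steps, Python scripts to look and compute and a tool call to move; the robot and the scene stay as the last step left them, time stands still between calls to the robot, and variables do not carry over. Pictures are saved under pics/ and viewed, at most 10 in all, crops included, and the job is handed in when it is done.

Besides the shell and the picture viewer there is one more tool, called after "Call:" in YAML: its name, and indented under it one key for each argument. carry_out: Moves the arm, as the interface text tells. Its arguments: {"type":"object","properties":{"motion":{"type":"array","items":{"type":"array","items":{"type":"number"}}},"squeeze":{"type":"number"}},"required":["motion"]}

```bash
mkdir -p pics; cat > h.py <<'E'
import numpy as np, cv2, json
from station import ctrl, viewer, ticket
def save(name,fn):
    im=viewer.capture(name); cv2.imwrite('pics/'+fn,im[:,:,::-1]); return im
def ray(m,u,v):
    f=192/np.tan(np.radians(m['vfov'])/2)
    T=np.array(m['T']); d=T[:3,:3]@np.array([(u-m['cx'])/f,(v-m['cy'])/f,1]); return T[:3,3],d
def atz(m,u,v,z):
    o,d=ray(m,u,v); return o+d*(z-o[2])/d[2]
def proj(m,p):
    f=192/np.tan(np.radians(m['vfov'])/2)
    T=np.array(m['T']); c=T[:3,:3].T@(np.array(p)-T[:3,3]); return c[0]/c[2]*f+m['cx'],c[1]/c[2]*f+m['cy']
def tri(m1,p1,m2,p2):
    o1,d1=ray(m1,*p1);o2,d2=ray(m2,*p2)
    s=np.linalg.lstsq(np.c_[d1,-d2],o2-o1,rcond=None)[0]
    a,b=o1+d1*s[0],o2+d2*s[1]; return (a+b)/2,np.linalg.norm(a-b)
E
python3 - <<'E'
from h import *
np.set_printoptions(precision=3,suppress=True)
for n in ('scene','top'):
    save(n,n+'0.png'); m=viewer.camera_model(n); print(n,{k:np.array(v) for k,v in m.items()})
s=ctrl.get_state(); print(s, ctrl.tcp_to_grasp)
E
```

```text
scene {'vfov': array(47.916), 'cx': array(254.252), 'cy': array(192.524), 'T': array([[ 0.982,  0.132, -0.134,  0.63 ],
       [ 0.188, -0.735,  0.652, -0.909],
       [-0.013, -0.666, -0.746,  0.723],
       [ 0.   ,  0.   ,  0.   ,  1.   ]])}
top {'vfov': array(48.98), 'cx': array(262.025), 'cy': array(192.953), 'T': array([[ 0.164, -0.964,  0.208,  0.316],
       [-0.986, -0.161,  0.032, -0.367],
       [ 0.003, -0.211, -0.978,  1.034],
       [ 0.   ,  0.   ,  0.   ,  1.   ]])}
{'time': 0.1, 'q': array([ 1.233,  0.69 , -0.195,  1.566,  0.157,  0.903, -0.215]), 'qvel': array([-0.   ,  0.   , -0.001, -0.003,  0.   ,  0.   ,  0.001]), 'tau': array([ -0.003, -54.061,  -1.271, -15.899,   0.01 ,   0.004,   0.   ]), 'tool_pos': array([ 0.227, -0.582,  0.231]), 'tool_rot': array([-0.001,  0.983,  0.185, -0.   ]), 'wrist_force': array([ 0.272, -0.269, -0.1  ]), 'wrist_torque': array([-0.022,  0.023, -0.001]), 'finger_force': 0.0, 'width': 0.08553852951304701} 0.0187
```

View pics/scene0.png

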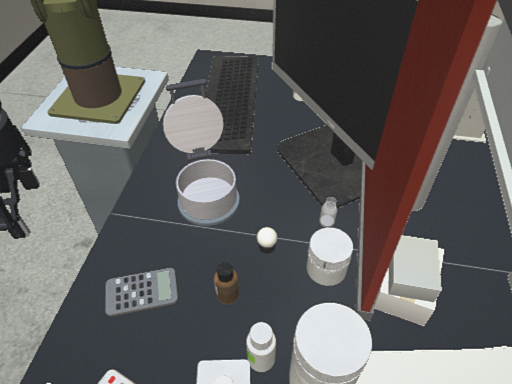

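View pics/top0.png

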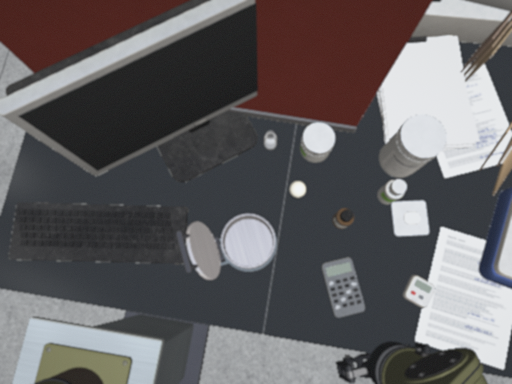

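Scene shows the ball at (267,238), pot rim centre about (207,183) and lid bar (188,86). In the top view the ball is at (298,189), the rim at (248,242) and the bar at (183,251). Bystanders in the top view: brown bottle (344,217), cream jar (318,140), vial (271,138).

```bash
python3 - <<'E'
from h import *
np.set_printoptions(precision=3,suppress=True)
t=viewer.camera_model('top');s=viewer.camera_model('scene')
for n,a,b in (('ball',(267,238),(298,189)),('bar',(188,86),(183,251)),('rim',(207,182),(248,242))):
    print(n,tri(s,a,t,b))
ball=atz(t,298,189,.034);rim=atz(t,248,242,.072);print('z-plane',ball,rim,atz(s,267,238,.034),atz(s,207,182,.072))
print('brown',atz(t,344,215,.09),atz(s,225,268,.09),'cream',atz(t,318,136,.084),atz(s,331,245,.084),'vial',atz(t,271,133,.07))
# fit jar yaw from bar: bar q=1.92
r=rim[:2]
bp,_=tri(s,(188,86),t,(183,251)); d=bp[:2]-r; print('yaw',np.degrees(np.arctan2(d[1],d[0])),np.hypot(*d),'expect',.070+.155*-np.cos(1.92),'z',.078+.155*np.sin(1.92))
for n,m in(('top',t),('scene',s)):
    im=cv2.imread(f'pics/{n}0.png')
    u,v=[int(x) for x in proj(m,np.r_[(r+bp[:2])/2,.12])]
    c=im[max(v-70,0):v+80,max(u-90,0):u+110]; cv2.imwrite(f'pics/{n}c.png',cv2.resize(c,None,fx=2.5,fy=2.5,interpolation=cv2.INTER_CUBIC)); print(n,max(u-90,0),max(v-70,0))
a=cv2.imread('pics/topc.png');b=cv2.imread('pics/scenec.png')
h=max(a.shape[0],b.shape[0]); 
o=np.zeros((h,a.shape[1]+b.shape[1],3),np.uint8);o[:a.shape[0],:a.shape[1]]=a;o[:b.shape[0],a.shape[1]:]=b
cv2.imwrite('pics/both.png',cv2.resize(o,(800,int(h*800/o.shape[1]))));print(a.shape,b.shape,800/o.shape[1])
E
```

```text
ball (array([ 0.553, -0.419,  0.034]), np.float64(0.00047884214722231913))
bar (array([ 0.353, -0.209,  0.218]), np.float64(0.002383692402014703))
rim (array([ 0.406, -0.321,  0.062]), np.float64(0.0055330313939298565))
z-plane [ 0.553 -0.419  0.034] [ 0.403 -0.323  0.072] [ 0.553 -0.419  0.034] [ 0.411 -0.328  0.072]
brown [ 0.497 -0.528  0.09 ] [ 0.5   -0.533  0.09 ] cream [ 0.676 -0.445  0.084] [ 0.674 -0.449  0.084] vial [ 0.67  -0.333  0.07 ]
yaw 113.48983368559348 0.12452151998121942 expect 0.12303319592838922 z 0.22364504842122535
top 129 176
scene 106 72
(375, 500, 3) (375, 500, 3) 0.8
```

View pics/both.png

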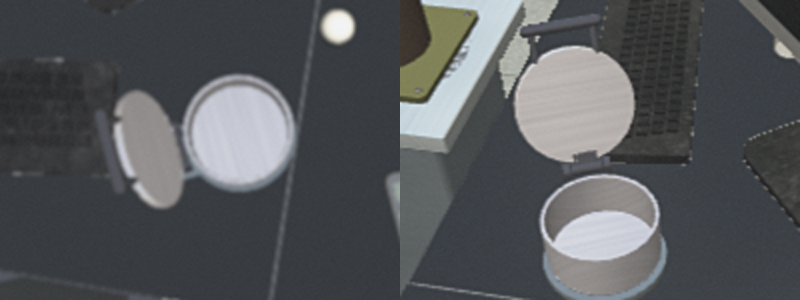

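Crops show the bar ends at top (178.5,231.5)/(189,272) and scene (168.5,87.5)/(205,81). Rim centre: top (248,241.5), scene (206,176).

```bash
python3 - <<'E'
from h import *
np.set_printoptions(precision=4,suppress=True)
t=viewer.camera_model('top');s=viewer.camera_model('scene')
print('rim',tri(s,(206,176),t,(248,241.5)),atz(s,206,176,.072),atz(t,248,241.5,.072))
A=tri(s,(168.5,87.5),t,(189,272));B=tri(s,(205,81),t,(178.5,231.5));print(A,B)
d=B[0]-A[0];print('len',np.linalg.norm(d),'axis yaw-90->jar x yaw',np.degrees(np.arctan2(d[1],d[0]))+90)
R=(atz(s,206,176,.072)+atz(t,248,241.5,.072))/2
mid=(A[0]+B[0])/2;e=mid-R;print(mid,np.degrees(np.arctan2(e[1],e[0])),np.hypot(e[0],e[1]))
from scipy.spatial.transform import Rotation as Ro
q=ctrl.get_state()['tool_rot'];print(Ro.from_quat(np.r_[q[1:],q[0]]).as_matrix())
E
```

```text
rim (array([ 0.4055, -0.322 ,  0.081 ]), np.float64(0.005946045724890343)) [ 0.405  -0.3121  0.072 ] [ 0.4037 -0.3229  0.072 ]
(array([ 0.3174, -0.2283,  0.2227]), np.float64(0.005710902717377877)) (array([ 0.3865, -0.1947,  0.2243]), np.float64(0.00036173174272402037))
len 0.0769070727478486 axis yaw-90->jar x yaw 115.88336431906578
[ 0.3519 -0.2115  0.2235] 116.28134665846716 0.11826459353997912
[[ 0.9316  0.3634 -0.0007]
 [ 0.3634 -0.9316  0.0016]
 [-0.0001 -0.0017 -1.    ]]
```

Call:
carry_out:
  motion:
    - [33,16,-8,0,0,0.0065,1]
    - [33,16,-8,0,0,0.0065,1]
    - [33,16,-8,0,0,0.0065,1]
    - [33,16,-8,0,0,0.0065,1]
    - [33,16,-8,0,0,0.0065,1]

```text
time: 0.6
tool_pos: [0.393, -0.5013, 0.1906]
tool_rot: [-0.0, 0.98, 0.201, -0.0]
wrist_force: [0.3, -0.6, -0.3]
width: 0.0851
finger_force: 0.0
```

Call:
carry_out:
  motion:
    - [33,16,-8,0,0,0.0065,1]
    - [33,16,-8,0,0,0.0065,1]
    - [33,16,-8,0,0,0.0065,1]
    - [33,16,-8,0,0,0.0065,1]
    - [29,19,-8,0,0,0.0065,1]

```text
time: 1.1
tool_pos: [0.5544, -0.4185, 0.1504]
tool_rot: [-0.0, 0.976, 0.217, -0.0]
wrist_force: [0.6, -1.1, -0.1]
width: 0.0854
finger_force: 0.0
```

Call:
carry_out:
  motion:
    - [0,0,0,0,0,0,1]
    - [0,0,0,0,0,0,1]

```text
time: 1.3
tool_pos: [0.5535, -0.4179, 0.1503]
tool_rot: [-0.001, 0.976, 0.218, -0.0]
wrist_force: [0.2, -0.8, -0.2]
width: 0.0852
finger_force: 0.0
```

```bash
python3 - <<'E'
from h import *
np.set_printoptions(precision=4,suppress=True)
s=ctrl.get_state();print(s['tool_pos'],s['tool_rot'],s['q'],s['wrist_force'])
m=viewer.camera_model('wrist');save('wrist','w1.png');print(m['T'],m['vfov'])
print('ball pred',proj(m,(.553,-.419,.034)),'rim pred',proj(m,(.405,-.32,.072)))
json.dump({k:np.array(v).tolist() for k,v in m.items()},open('w1.json','w'))
E
```

```text
[ 0.5535 -0.4179  0.1503] [-0.0007  0.976   0.2179 -0.0005] [ 0.6546  0.8742 -0.1511  1.4054  0.1506  0.875  -0.6715] [ 0.2316 -0.7546 -0.2408]
[[ 0.4256 -0.8554 -0.2952  0.6294]
 [-0.9049 -0.4029 -0.1372 -0.3829]
 [-0.0016  0.3255 -0.9455  0.293 ]
 [ 0.      0.      0.      1.    ]] 62.87181154666434
ball pred (np.float64(254.51823550216065), np.float64(186.04001173253022)) rim pred (np.float64(74.67196859068957), np.float64(302.689735771023))
```

View pics/w1.png

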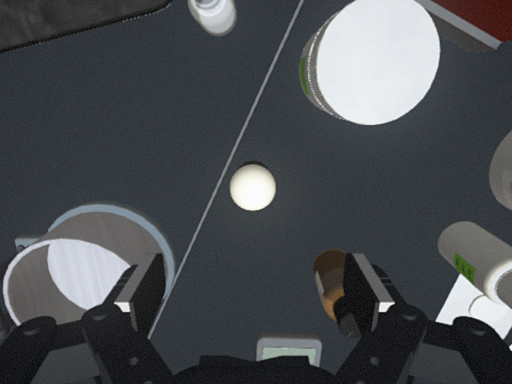

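Ball at (252.5,187), within 2 px of prediction. Descending.

Call:
carry_out:
  motion:
    - [-1,0,-35,0,0,0,1]
    - [0,0,-35,0,0,0,1]
    - [0,0,-30,0,0,0,1]
    - [0,0,-20,0,0,0,1]
    - [0,0,-12,0,0,0,1]

```text
time: 1.85
tool_pos: [0.5494, -0.4205, 0.0175]
tool_rot: [-0.001, 0.977, 0.215, -0.002]
wrist_force: [-0.8, 0.1, -0.3]
width: 0.0853
finger_force: 0.0
```

Call:
carry_out:
  motion:
    - [0,0,0,0,0,0,0.6]
    - [0,0,0,0,0,0,0.4]
    - [0,0,0,0,0,0,0.3]
    - [0,0,0,0,0,0,0.2]
    - [0,0,0,0,0,0,0.2]
  squeeze: 25

```text
time: 2.35
tool_pos: [0.5521, -0.4181, 0.0213]
tool_rot: [-0.001, 0.976, 0.217, -0.0]
wrist_force: [-2.7, 3.7, 6.0]
width: 0.0384
finger_force: 24.3
```

Call:
carry_out:
  motion:
    - [0,0,0,0,0,0,0.2]
    - [0,0,0,0,0,0,0.2]
    - [0,0,0,0,0,0,0.2]
    - [0,0,0,0,0,0,0.2]

```text
time: 2.75
tool_pos: [0.5521, -0.4182, 0.0213]
tool_rot: [-0.001, 0.976, 0.217, -0.0]
wrist_force: [-2.0, 3.5, 6.5]
width: 0.0383
finger_force: 24.3
```

Call:
carry_out:
  motion:
    - [0,0,5,0,0,0,0.2]
    - [0,0,10,0,0,0,0.2]
    - [0,0,25,0,0,0,0.2]
    - [0,0,40,0,0,0,0.2]
    - [0,0,40,0,0,0,0.2]
  squeeze: 35

```text
time: 3.25
tool_pos: [0.5519, -0.4196, 0.1411]
tool_rot: [0.0, 0.976, 0.217, -0.0]
wrist_force: [0.7, 0.7, -0.9]
width: 0.0381
finger_force: 35.5
```

Call:
carry_out:
  motion:
    - [-30,18,10,0,0,0,0.2]
    - [-30,20,0,0,0,0,0.2]
    - [-30,20,0,0,0,0,0.2]
    - [-30,20,0,0,0,0,0.2]
    - [-27,20,0,0,0,0,0.2]

```text
time: 3.75
tool_pos: [0.4039, -0.3212, 0.1506]
tool_rot: [0.001, 0.976, 0.216, 0.001]
wrist_force: [0.2, -0.0, -2.4]
width: 0.0378
finger_force: 35.6
```

Call:
carry_out:
  motion:
    - [0,0,0,0,0,0,0.2]
    - [0,0,0,0,0,0,0.2]
    - [0,0,0,0,0,0,0.2]

```text
time: 4.05
tool_pos: [0.4069, -0.3225, 0.1501]
tool_rot: [0.001, 0.976, 0.217, 0.001]
wrist_force: [0.1, -0.3, -1.9]
width: 0.0383
finger_force: 35.6
```

```bash
python3 - <<'E'
from h import *
np.set_printoptions(precision=4,suppress=True)
s=ctrl.get_state();print(s['tool_pos'],s['tool_rot'],s['q'],s['wrist_force'])
m=viewer.camera_model('wrist');a=save('wrist','w2.png');b=viewer.capture('top')[150:342,120:376]
b=cv2.resize(b,(512,384),interpolation=cv2.INTER_CUBIC)
o=cv2.resize(np.hstack([a,b]),(800,300),interpolation=cv2.INTER_AREA);cv2.imwrite('pics/p2.png',o[:,:,::-1])
c=np.array([.405,-.320])
for k in range(0,360,45): print(k,proj(m,np.r_[c+.060*np.array([np.cos(np.radians(k)),np.sin(np.radians(k))]),.072]))
print('hinge,bar',proj(m,(.375,-.2566,.078)),proj(m,(.353,-.209,.2235)))
json.dump({k:np.array(v).tolist() for k,v in m.items()},open('w2.json','w'))
E
```

```text
[ 0.4069 -0.3225  0.1501] [0.0013 0.9763 0.2166 0.0013] [ 0.6673  0.6752 -0.1391  1.9668  0.1795  0.5073 -0.7327] [ 0.1091 -0.3479 -1.8583]
0 (np.float64(284.8875564549873), np.float64(128.60467531747707))
45 (np.float64(218.87661670798914), np.float64(125.67333415930615))
90 (np.float64(173.6941870943216), np.float64(169.02330118087602))
135 (np.float64(175.95784628424963), np.float64(226.58328288386474))
180 (np.float64(217.73499297302791), np.float64(264.6997575440007))
225 (np.float64(274.47394743345455), np.float64(266.7833064372566))
270 (np.float64(318.81681748653745), np.float64(232.11742596562453))
315 (np.float64(325.781657745956), np.float64(175.39677685814277))
hinge,bar (np.float64(153.11546127666952), np.float64(205.14712324132776)) (np.float64(-173.61336933235006), np.float64(385.0912885077013))
```

View pics/p2.png

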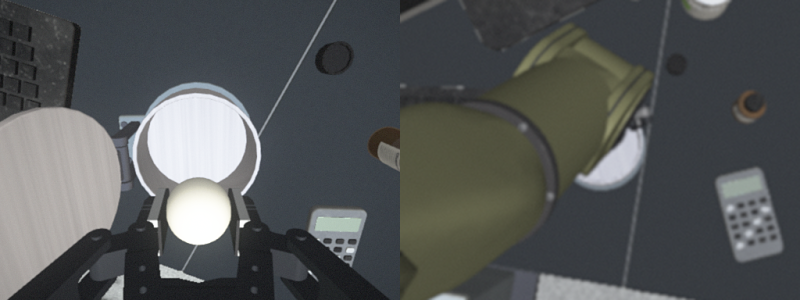

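The ball is held and the rim is centred under it to within about 1 mm. Lowering.

Call:
carry_out:
  motion:
    - [-2,2,-20,0,0,0,0.2]
    - [0,0,-25,0,0,0,0.2]
    - [0,0,-20,0,0,0,0.2]
    - [0,0,-20,0,0,0,0.2]
    - [0,0,-14,0,0,0,0.2]

```text
time: 4.65
tool_pos: [0.4038, -0.3197, 0.0489]
tool_rot: [0.0, 0.976, 0.217, 0.0]
wrist_force: [-0.0, 0.0, -2.7]
width: 0.0379
finger_force: 35.7
```

Call:
carry_out:
  motion:
    - [0,0,-8,0,0,0,0.2]
    - [0,0,-6,0,0,0,0.2]
    - [0,0,-4,0,0,0,0.2]
    - [0,0,-2,0,0,0,0.2]
    - [0,0,0,0,0,0,0.2]

```text
time: 5.15
tool_pos: [0.4033, -0.3195, 0.0305]
tool_rot: [0.0, 0.976, 0.217, 0.0]
wrist_force: [-0.6, 0.4, -1.5]
width: 0.0379
finger_force: 35.7
```

Call:
carry_out:
  motion:
    - [0,0,-1,0,0,0,0.2]
    - [0,0,-1,0,0,0,0.2]
    - [0,0,0,0,0,0,0.2]
    - [0,0,0,0,0,0,0.2]

```text
time: 5.55
tool_pos: [0.4031, -0.3194, 0.0284]
tool_rot: [0.0, 0.976, 0.217, 0.0]
wrist_force: [-0.1, 0.5, -2.0]
width: 0.038
finger_force: 35.7
```

Still free of the floor; lowering on by 1 mm steps.

Call:
carry_out:
  motion:
    - [0,0,-1,0,0,0,0.2]
    - [0,0,-1,0,0,0,0.2]
    - [0,0,0,0,0,0,0.2]
    - [0,0,0,0,0,0,0.2]

```text
time: 5.95
tool_pos: [0.4031, -0.3193, 0.0263]
tool_rot: [-0.0, 0.976, 0.217, -0.0]
wrist_force: [0.3, 0.4, -1.5]
width: 0.0379
finger_force: 35.7
```

Call:
carry_out:
  motion:
    - [0,0,-1,0,0,0,0.2]
    - [0,0,0,0,0,0,0.2]
    - [0,0,0,0,0,0,0.2]

```text
time: 6.25
tool_pos: [0.4032, -0.3194, 0.0254]
tool_rot: [0.0, 0.976, 0.217, 0.0]
wrist_force: [-0.0, 0.0, -0.5]
width: 0.038
finger_force: 35.8
```

Call:
carry_out:
  motion:
    - [0,0,-0.5,0,0,0,0.2]
    - [0,0,0,0,0,0,0.46]
    - [0,0,0,0,0,0,0.5]
    - [0,0,0,0,0,0,0.6]
    - [0,0,0,0,0,0,0.68]

```text
time: 6.75
tool_pos: [0.4039, -0.3204, 0.0249]
tool_rot: [0.001, 0.976, 0.216, 0.001]
wrist_force: [1.0, -2.1, 0.5]
width: 0.0579
finger_force: 0.0
```

Call:
carry_out:
  motion:
    - [0,0,0,0,0,0,0.68]
    - [0,0,0,0,0,0,0.68]
    - [0,0,5,0,0,0,0.68]
    - [0,0,15,0,0,0,0.68]
    - [0,0,30,0,0,0,0.68]

```text
time: 7.25
tool_pos: [0.401, -0.3172, 0.074]
tool_rot: [-0.003, 0.976, 0.217, -0.002]
wrist_force: [-0.1, -0.0, -0.7]
width: 0.0584
finger_force: 0.0
```

Call:
carry_out:
  motion:
    - [0,0,35,0,0,0,0.68]
    - [0,0,40,0,0,0,0.68]
    - [0,0,0,0,0,0,0.68]
    - [0,0,0,0,0,0,0.68]

```text
time: 7.65
tool_pos: [0.4027, -0.3187, 0.1506]
tool_rot: [-0.0, 0.976, 0.217, 0.0]
wrist_force: [0.4, 0.5, -1.1]
width: 0.0583
finger_force: 0.0
```

```bash
python3 - <<'E'
from h import *
np.set_printoptions(precision=4,suppress=True)
s=ctrl.get_state();print(s['tool_pos'],s['q'],s['wrist_force'])
m=viewer.camera_model('wrist');save('wrist','w3.png')
json.dump({k:np.array(v).tolist() for k,v in m.items()},open('w3.json','w'))
print(proj(m,(.405,-.32,.038)))
E
```

```text
[ 0.4027 -0.3187  0.1506] [ 0.6686  0.6705 -0.1434  1.9792  0.1845  0.504  -0.7396] [ 0.4417  0.4933 -1.1223]
(np.float64(255.84288012522285), np.float64(184.70713870375278))
```

View pics/w3.png

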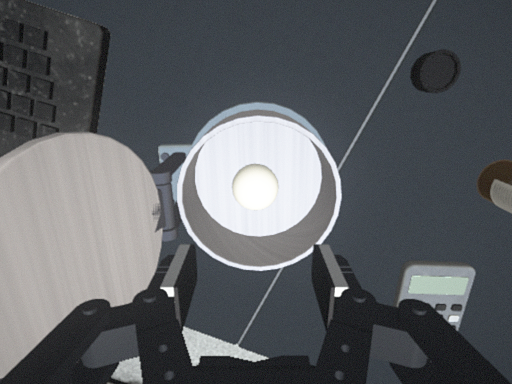

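Ball rests mid-jar at (255,187), released. Now up and over the bar.

Call:
carry_out:
  motion:
    - [0,0,35,0,0,0,0.68]
    - [0,0,35,0,0,0,0.68]
    - [0,0,35,0,0,0,0.68]
    - [0,0,25,0,0,0,0.68]
    - [-10,22,0,0,0,0,0.68]

```text
time: 8.2
tool_pos: [0.395, -0.3, 0.2814]
tool_rot: [0.002, 0.977, 0.215, 0.002]
wrist_force: [-0.6, 1.1, -0.7]
width: 0.0586
finger_force: 0.0
```

Call:
carry_out:
  motion:
    - [-10,22,0,0,0,0,0.68]
    - [-10,22,0,0,0,0,0.68]
    - [-10,22,0,0,0,0,0.68]
    - [-10,21,0,0,0,0,0.68]
    - [0,0,0,0,0,0,0.68]

```text
time: 8.7
tool_pos: [0.3502, -0.207, 0.2783]
tool_rot: [-0.002, 0.976, 0.219, -0.003]
wrist_force: [-0.7, -0.4, -0.8]
width: 0.0584
finger_force: 0.0
```

Call:
carry_out:
  motion:
    - [0,0,0,0,0,0,0.68]
    - [0,0,0,0,0,0,0.68]

```text
time: 8.9
tool_pos: [0.3532, -0.2108, 0.2792]
tool_rot: [-0.0, 0.976, 0.216, -0.0]
wrist_force: [-1.3, 0.2, 0.8]
width: 0.0581
finger_force: 0.0
```

```bash
python3 - <<'E'
from h import *
np.set_printoptions(precision=4,suppress=True)
s=ctrl.get_state();print(s['tool_pos'],s['q'],s['wrist_force'])
m=viewer.camera_model('wrist');save('wrist','w4.png')
json.dump({k:np.array(v).tolist() for k,v in m.items()},open('w4.json','w'))
j=np.radians(115);X=np.array([np.cos(j),np.sin(j),0]);Y=np.array([-X[1],X[0],0])
b=np.r_[.405,-.32,0]+.123*X+[0,0,.2236]
for k in(-.042,-.027,0,.027,.042): print(k,b+k*Y,proj(m,b+k*Y))
E
```

```text
[ 0.3532 -0.2108  0.2792] [ 0.5807  0.3459 -0.2131  2.0995  0.1107  0.7074 -0.8392] [-1.2858  0.1844  0.832 ]
-0.042 [ 0.3911 -0.1908  0.2236] (np.float64(249.84864824785973), np.float64(150.33080131609827))
-0.027 [ 0.3775 -0.1971  0.2236] (np.float64(249.94059131709002), np.float64(172.96914808157837))
0 [ 0.353  -0.2085  0.2236] (np.float64(250.09553339635104), np.float64(211.11919623897512))
0.027 [ 0.3285 -0.2199  0.2236] (np.float64(250.23827020082143), np.float64(246.26404514219516))
0.042 [ 0.315  -0.2263  0.2236] (np.float64(250.31281401509227), np.float64(264.6183238367433))
```

View pics/w4.png

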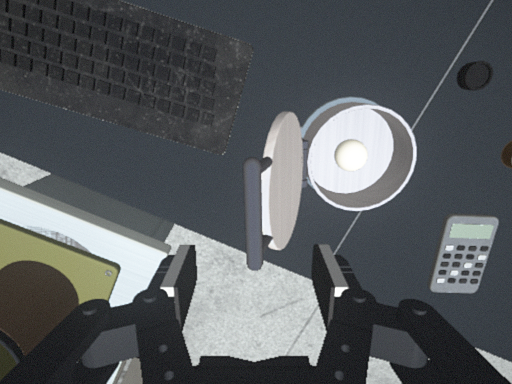

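Bar runs (253,162)–(256,268), centred between the fingers (gap centre about 254), yaw about 0.028 rad off. Descending and closing.

Call:
carry_out:
  motion:
    - [0,0,-20,0,0,0.014,0.68]
    - [0,0,-20,0,0,0.014,0.68]
    - [0,0,-18,0,0,0,0.68]
    - [-1,-1,-13,0,0,0,0.68]
    - [0,0,0,0,0,0,0.68]

```text
time: 9.45
tool_pos: [0.3512, -0.2115, 0.2073]
tool_rot: [-0.001, 0.973, 0.23, -0.001]
wrist_force: [-0.5, -0.1, 0.2]
width: 0.0581
finger_force: 0.0
```

Call:
carry_out:
  motion:
    - [0,0,0,0,0,0,0.5]
    - [0,0,0,0,0,0,0.4]
    - [0,0,0,0,0,0,0.3]
    - [0,0,0,0,0,0,0.25]
    - [0,0,0,0,0,0,0.25]
  squeeze: 20

```text
time: 9.95
tool_pos: [0.3523, -0.2114, 0.2091]
tool_rot: [0.0, 0.973, 0.23, 0.0]
wrist_force: [0.0, -0.1, 0.1]
width: 0.0216
finger_force: 0.0
```

```bash
python3 - <<'E'
from h import *
np.set_printoptions(precision=4,suppress=True)
s=ctrl.get_state();print(s['tool_pos'],s['width'],s['wrist_force'])
m=viewer.camera_model('wrist');a=save('wrist','w5.png');b=viewer.capture('scene')[50:242,60:316]
o=np.hstack([a,cv2.resize(b,(512,384))]);cv2.imwrite('pics/p5.png',cv2.resize(o,(800,300),interpolation=cv2.INTER_AREA)[:,:,::-1])
E
```

```text
[ 0.3523 -0.2114  0.2091] 0.021586009720083066 [ 0.0471 -0.0867  0.083 ]
```

View pics/p5.png

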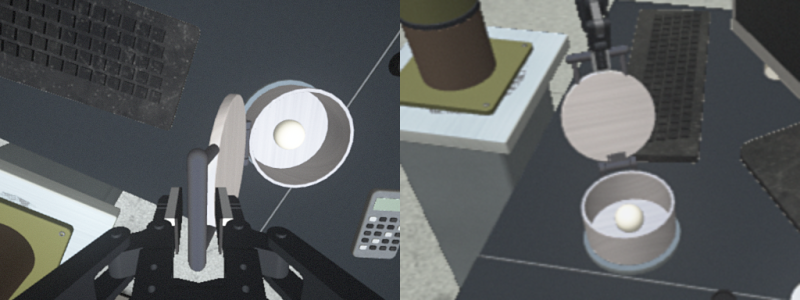

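Bar is between the pads with the ball resting in the jar. Closing on it.

Call:
carry_out:
  motion:
    - [0,0,0,0,0,0,0.2]
    - [0,0,0,0,0,0,0.16]
    - [0,0,0,0,0,0,0.12]
    - [0,0,0,0,0,0,0.08]
    - [0,0,0,0,0,0,0.05]
  squeeze: 25

```text
time: 10.55
tool_pos: [0.352, -0.2111, 0.2088]
tool_rot: [-0.0, 0.973, 0.23, -0.0]
wrist_force: [-1.0, 1.0, 0.8]
width: 0.011
finger_force: 24.4
```

Call:
carry_out:
  motion:
    - [0,0,0,0,0,0,0]
    - [0,0,0,0,0,0,0]
    - [0,0,0,0,0,0,0]

```text
time: 10.85
tool_pos: [0.352, -0.2112, 0.2088]
tool_rot: [-0.0, 0.973, 0.23, -0.0]
wrist_force: [0.4, 2.9, 2.5]
width: 0.0107
finger_force: 24.5
```

Gripped with low side forces. Swinging it up slowly along the arc.

Call:
carry_out:
  motion:
    - [0.9,-1.9,0.7,0,0,0,0]
    - [0.9,-1.9,0.7,0,0,0,0]
    - [0.9,-1.9,0.7,0,0,0,0]
    - [0.9,-1.9,0.7,0,0,0,0]
    - [0.9,-1.9,0.7,0,0,0,0]

```text
time: 11.35
tool_pos: [0.3567, -0.2207, 0.2124]
tool_rot: [-0.0, 0.973, 0.23, 0.0]
wrist_force: [-1.0, 4.0, 8.4]
width: 0.0111
finger_force: 25.0
```

Call:
carry_out:
  motion:
    - [0.9,-1.9,0.5,0,0,0,0]
    - [0.9,-1.9,0.5,0,0,0,0]
    - [0.9,-1.9,0.5,0,0,0,0]
    - [0.9,-1.9,0.5,0,0,0,0]
    - [0.9,-1.9,0.5,0,0,0,0]

```text
time: 11.85
tool_pos: [0.3615, -0.2304, 0.2149]
tool_rot: [0.0, 0.973, 0.23, 0.0]
wrist_force: [0.7, 3.1, 3.0]
width: 0.0106
finger_force: 25.1
```

Call:
carry_out:
  motion:
    - [0.95,-1.9,0.4,0,0,0,0]
    - [0.95,-1.9,0.4,0,0,0,0]
    - [0.95,-1.9,0.4,0,0,0,0]
    - [0.95,-1.9,0.4,0,0,0,0]
    - [0.95,-1.9,0.4,0,0,0,0]

```text
time: 12.35
tool_pos: [0.3662, -0.24, 0.2169]
tool_rot: [0.0, 0.973, 0.23, 0.0]
wrist_force: [2.1, 3.9, 0.1]
width: 0.0107
finger_force: 24.9
```

Call:
carry_out:
  motion:
    - [0.95,-1.95,0.2,0,0,0,0]
    - [0.95,-1.95,0.2,0,0,0,0]
    - [0.95,-1.95,0.2,0,0,0,0]
    - [0.95,-1.95,0.2,0,0,0,0]
    - [0.95,-1.95,0.2,0,0,0,0]

```text
time: 12.85
tool_pos: [0.3709, -0.2496, 0.2178]
tool_rot: [0.0, 0.973, 0.23, 0.0]
wrist_force: [3.3, 3.1, -0.2]
width: 0.011
finger_force: 25.1
```

```bash
python3 - <<'E'
from h import *
np.set_printoptions(precision=4,suppress=True)
s=ctrl.get_state();print(s['tool_pos'],s['width'],s['wrist_force'],s['wrist_torque'])
m=viewer.camera_model('wrist');a=save('wrist','w6.png');b=save('scene','s6.png')[30:222,60:316]
o=np.hstack([a,cv2.resize(b,(512,384))]);cv2.imwrite('pics/p6.png',cv2.resize(o,(800,300),interpolation=cv2.INTER_AREA)[:,:,::-1])
E
```

```text
[ 0.3709 -0.2496  0.2178] 0.010988494934752745 [ 3.2979  3.0967 -0.1784] [ 0.9218 -0.4989 -0.0019]
```

View pics/p6.png

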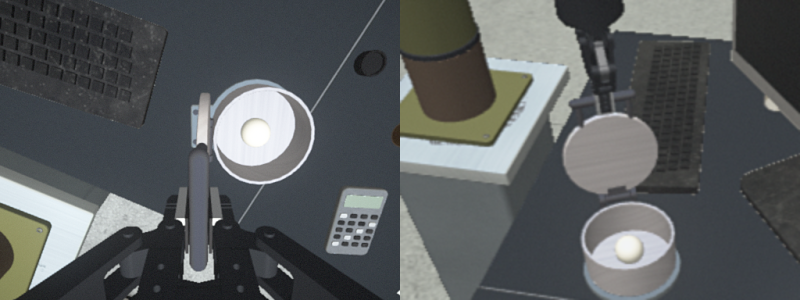

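Lid follows the grip; about 10 mm remains to upright.

Call:
carry_out:
  motion:
    - [0.9,-1.8,0.1,0,0,0,0]
    - [0.9,-1.8,0.1,0,0,0,0]
    - [0.9,-1.8,0.1,0,0,0,0]
    - [0.9,-1.8,0.1,0,0,0,0]
    - [0.8,-1.6,0,0,0,0,0]

```text
time: 13.45
tool_pos: [0.3751, -0.2585, 0.2182]
tool_rot: [-0.0, 0.973, 0.23, 0.0]
wrist_force: [3.4, 4.2, 0.4]
width: 0.0107
finger_force: 25.2
```

Call:
carry_out:
  motion:
    - [0,0,0,0,0,0,0]
    - [0,0,0,0,0,0,0]
    - [0,0,0,0,0,0,0]
    - [0,0,0,0,0,0,0]
    - [0,0,0,0,0,0,0]

```text
time: 13.95
tool_pos: [0.3751, -0.2584, 0.2183]
tool_rot: [0.0, 0.973, 0.23, 0.0]
wrist_force: [2.6, 2.9, 1.2]
width: 0.0109
finger_force: 25.2
```

```bash
python3 - <<'E'
from h import *
np.set_printoptions(precision=4,suppress=True)
s=ctrl.get_state();print(s['tool_pos'],s['width'],s['wrist_force'],s['wrist_torque'],s['qvel'])
m=viewer.camera_model('wrist');a=save('wrist','w7.png')[100:292,150:406];b=save('scene','s7.png')[60:252,100:356]
f=lambda c:cv2.resize(c,(400,300),interpolation=cv2.INTER_CUBIC)
cv2.imwrite('pics/p7.png',np.hstack([f(a),f(b)])[:,:,::-1])
json.dump({k:np.array(v).tolist() for k,v in m.items()},open('w7.json','w'))
# predicted: hinge, and hinge-side faces of disc (thickness +-4) top edge at several lid angles
j=np.radians(116);X=np.array([np.cos(j),np.sin(j),0]);Y=np.array([-X[1],X[0],0])
P=lambda p:np.round((np.array(proj(m,p))-[150,100])*400/256,1)
c=np.r_[.4055,-.3205,0];h=c+.07*X+[0,0,.078]
print('rim ctr',P(c+[0,0,.072]),'hinge',P(h))
for q in(1.5,1.571,1.64):
    e=-np.cos(q)*X+[0,0,np.sin(q)]; n=np.sin(q)*X+np.cos(q)*np.array([0,0,1])
    # far rim of disc (-Y side) at mid-height radius 63 centre ~70+? from hinge
    print(q,[P(h+.07*e-.063*Y+t*n) for t in(-.004,.004)],'bar ends',P(h+.155*e-.042*Y),P(h+.155*e+.042*Y))
E
```

```text
[ 0.3751 -0.2584  0.2183] 0.010945952298261811 [2.5663 2.8532 1.1836] [ 0.6487 -0.6175 -0.0291] [ 0.0003 -0.0003 -0.     -0.0006 -0.0011 -0.0015 -0.001 ]
rim ctr [274.4 119. ] hinge [160.1 120.5]
1.5 [array([182. ,  24.6]), array([163.2,  24.5])] bar ends [199.3 133.1] [190.2 375.2]
1.571 [array([170.3,  24.6]), array([151.5,  24.4])] bar ends [159.3 133.1] [156.9 375.8]
1.64 [array([158.9,  24.5]), array([140.1,  24.1])] bar ends [120.4 132.3] [124.5 374.6]
```

View pics/p7.png

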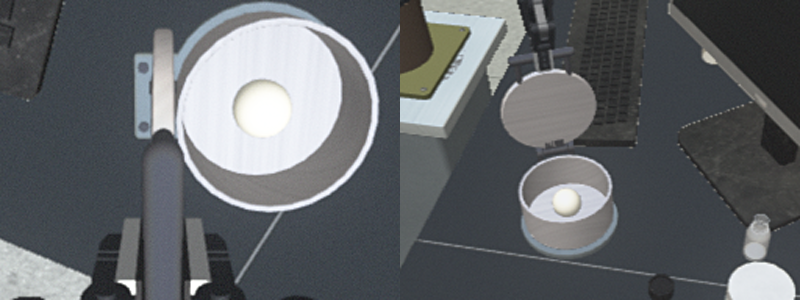

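The lid is edge-on: disc at columns 153–171 and bar end at 163, against predictions of 151–170 and 159 for upright. That puts it within about 0.02 rad, and it is still. Handing in.

```bash
python3 -c "
from station import ticket
print(ticket.close_job())"
```

```text
the job is handed in; nothing more can be done
None
```

The ball is on the jar's floor, let go, and the lid was held still by its bar, within about 0.02 rad of upright by the last wrist picture; the job is handed in, but no verdict came back.

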